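# Set the barrier air throttle and open its supply

### The job

The truck barrier at the weighbridge moves at the wrong speed: on the desk, turn the bar-handled throttle valve until its pointer lines up with the dark steel marker clip on the dial rim, keeping the lever valve (the air supply) shut while you do so. Then swing the supply lever fully open, right round to its stop in line with the pipe, and let go. Leave the round-handwheel valve and the other things on the desk alone.

Things in the scene. Friction and masses are not known exactly. Their poses are not given: they have to be found in the camera images.
- throttle_base: Fixed pedestal of the throttle valve: brass post with an aluminium dial disc 140 mm across, dial top 50 mm above the desk. Origin on the valve's vertical axis at desk level; its x axis is where the pointer stands when the valve is shut. Stands in one of three places on the desk (left, middle, right) which differ from start to start.
- throttle (a joint): Opening of the throttle stem and its pointer, rad: 0 = shut (stop), grows anticlockwise seen from above up to a stop at 5.0; starts 0.2 to 0.7. The setting asked for is 1.7 to 3.3 rad further on, so several grasps are needed. Stem friction about 0.25 N m; it stays where it is left.
- pointer_tip (a point): Tip of the flat dark pointer on the throttle stem, 60 mm from the axis, 55 mm above the desk, just over the dial. Its x axis points outwards along the pointer.
- bar_grip (a point): Middle of the throttle's dark steel bar handle, on the valve axis, 98 mm above the desk. The bar is 110 mm long (along this point's y), 18 mm wide (along x), 22 mm high (87 to 109 mm above the desk), free below down to the pointer except for the 30 mm hub in the middle. Worn hub: the bar turns loosely 0.15 rad to either side of square to the pointer before it drives the stem, so the bar's direction does not tell the pointer's exactly.
- marker_tip (a point): Inner face of the steel marker clip fixed on the throttle's dial rim (dark, 12 mm wide, standing to 66 mm above the desk), at 60 mm from the axis and 55 mm above the desk: where the pointer tip must come. Its x axis points outwards from the valve axis. Its place round the dial differs from start to start.
- supply_base: Fixed supply valve: brass ball valve in a short steel pipe bridge 175 mm long along its y axis, 82 mm high without the lever. Origin at desk level under the lever's vertical axis.
- supply (a joint): Opening of the supply lever, rad: 0 = shut (lever along the base's +x, across the pipe), 1.571 = fully open against its stop (lever along +y, in line with the pipe); turns anticlockwise from above; starts 0 to 0.08. About 0.5 N m of friction; it stays where it is left.
- lever_grip (a point): Point on the middle of the supply lever's rubber sleeve, 95 mm from the lever's axis, 91 mm above the desk. x points along the lever away from its axis. The lever is flat, 18 mm wide and 14 mm high at the sleeve (sleeve from 55 to 130 mm from the axis).
- wheel_rim (a point): Point on the rim of the round-handwheel valve (wheel 110 mm across, 94 mm above the desk, on a pedestal and dial like the throttle's, and 48 mm from its axis): the second lane's valve, not to be turned.
- stapler: Bystander: black stapler lying flat, 130 x 34 x 25 mm. Origin at the centre of its underside.
- pencase: Bystander: red pen case, 120 x 40 x 22 mm. Origin at the centre of its underside.
- ledger: Bystander: blue bound ledger lying flat, 190 x 260 x 26 mm. Origin at the centre of its underside.
- mug: Bystander: white mug standing upright, 80 x 80 x 90 mm. Origin at the centre of its underside.
- tape: Bystander: roll of clear tape lying flat, 100 x 100 x 45 mm. Origin at the centre of its underside.
- calculator: Bystander: grey desk calculator, 160 x 100 x 20 mm. Origin at the centre of its underside.
- radio: Bystander: black two-way radio lying on its back, 195 x 56 x 34 mm. Origin at the centre of its underside.
Mind the look-alikes: they are no part of the job. Leave any purple look-alike of the supply_base alone.

How it is judged:
On the way, in this order (a step that is already met when the one before it is completed fails the run):
1. the throttle pointer stands at the marker clip (within 6 mm at the tip) with the supply still shut and the bar let go (horizontal distance between pointer_tip and marker_tip below 0.006 m and value of joint supply below 0.2 rad and velocity of joint throttle below 0.05 rad/s and contact force between the fingers and anything else below 0.1 N), for 0.2 s.
2. the supply lever is fully open (value of joint supply above 1.5 rad), for 0.2 s.
At the end, for the whole second after the job is handed in: The throttle pointer's tip is within 6 mm (about 5.5 degrees) of the marker clip's point, the supply lever is open past 1.50 rad (stop at 1.571), both at rest (horizontal distance between pointer_tip and marker_tip below 0.006 m and value of joint supply above 1.5 rad and velocity of joint each of supply, throttle below 0.05 rad/s); the robot touches nothing.
It fails at once if supply opened (over 0.3 rad) while the throttle pointer is more than 12 mm off the marker (value of joint supply above 0.3 rad and horizontal distance between pointer_tip and marker_tip above 0.012 m).
It fails at once if the round handwheel turned (its rim by more than 8 mm) (distance of wheel_rim from where it was at the start of the episode above 0.008 m).
It fails at once if a bystander moved by more than 30 mm (distance of any of stapler, pencase, ledger, mug, tape, calculator, radio from where it was at the start of the episode above 0.03 m).
It also fails if it takes over 67 s, if anything falls off the work surface, if the arm or the gripper's body presses on something with over 40 N, if the wrist force passes 120 N, or if a joint passes its speed limit or range.

### The arm

A 6-joint arm with a two-finger parallel gripper is mounted at the origin on the work surface. World frame = base frame: x ahead of the robot, y to its left, z up, the work surface at z = 0. Lengths are in m, angles in rad, forces in N, time in s.
With the tool pointing down it reaches from about 0.375 to 0.975 m from the base axis. Payload 3.8 kg.
Tool frame: the origin (TCP) lies between the finger pads; the fingertips stand 25 mm ahead of it and the grasp point (between the pads) lies 6 mm ahead of it; z points along the fingers, y is the line along which they close (so a half turn about z gives the same grasp; the last joint's range is limited). The gripper opens to 85 mm and grips with 20 to 120 N. Pads are 22 mm wide; open, the fingers measure 114 mm over their backs; the gripper's body (76 mm by 85 mm) begins 54 mm behind the grasp point. The pads swing forward as they close: fully open they stand 13 mm farther back than shut.
Start: joints at [-1.32, 0.264, 1.604, -0, 1.274, -0.037], TCP at [0.192, -0.647, 0.256] pointing down, gripper open.
Joint ranges: [-2.63, 2.63], [-0.94, 2.18], [0.31, 2.57], [-1.31, 4.45], [0, 2.66], [-2.55, 2.55]. Speed limits (rad/s): [2.57, 2.57, 3.14, 3.14, 3.14, 3.14].

### API

Orientations are given as a unit quaternion [w, x, y, z].
In Python, from rig import sense, get_image, finish_job gives the robot as it stands. The module is installed in compiled form; this text tells all that it offers.
- The arm moves only by the tool drive_tool, never from a script. Its argument "rows" is one flat list of numbers, 7 for each row, row after row: the shift along the tool's x, y, z scaled (see below), then the turn, a rotation vector about the tool's x, y, z scaled (see below), then the opening, from -1 (shut) to 1 (fully open), so that 0 is half open. A call has 1 to 8 rows; each row shifts and turns the commanded pose from where the row before left it, along the tool's axes as they then stand; what a row does not reach is not made up. The controller multiplies each number of a shift by 0.06 m and each number of a turn by 45 degrees. A row lasts 1/8 s, in which the tool goes at most 62.5 mm and 10.7 degrees, less where a joint would pass 70% of its speed; a pose out of reach is approached as far as the arm can. A call with a number of a shift or a turn outside -1 to 1 is refused whole. A call with a gripper value outside its range is refused whole. The fingers move at their own pace and stop on an object; "squeeze" is the grip in N (left out, the last holds). Time passes only in rows, so rows that do not move let the fingers close. It gives the time, the measured TCP pose, the force, the opening and the grip force at its end, in the units of the state.
- sense(): the state, without advancing time (a new reading comes with each control period).
- get_image(name): name is "side" or "top" or "wrist"; returns a dict with "frame" (480x640x3 uint8, red, green, blue), "intrinsics" (3x3 intrinsics, pixels), "pose" (4x4, takes a point from camera to world coordinates). Camera axes: x right, y down, z forward; pixel columns grow to the right and rows downward; lengths in m; the calibration is good to about 2 mm. A picture is of the moment at which its call begins. There is no depth.
- finish_job(): hands the job in; it is judged then, once.
The state is a dict: "t": time; "qpos": joint angles; "joint_vel": joint speeds; "effort": joint torques, N m; "tool_pos": TCP position; "ee_rot": TCP orientation; "wrist_force": force on the tool from outside, world axes, zero at the start; "wrist_torque": the same for the moment, N m; "opening": finger opening in m; "gripper_force": force on a finger pad.
Only numpy, scipy, OpenCV 4.12 (cv2) and the standard library are available. Lean on these libraries where they do the work, as an engineer would, in place of code of your own. Each camera call takes 0.05 s, during which the arm holds its last target. There are 200 camera calls.

## Working session

There is one attempt and no reset: what is moved stays moved. The work goes in short steps, Python scripts to look and compute and a tool call to move; the robot and the scene stay as the last step left them, time stands still between calls to the robot, and variables do not carry over. Pictures are saved under pics/ and viewed, at most 10 in all, crops included, and the job is handed in when it is done.

Besides the shell and the picture viewer there is one more tool, called after "Call:" as name(argument=value, ...) on one line, values as JSON. drive_tool: Moves the arm, as the interface text tells. Its arguments: {"type":"object","properties":{"rows":{"type":"array"},"squeeze":{"type":"number"}},"required":["rows"]}

```bash
mkdir -p pics; python3 - <<'E'
from rig import *
import cv2,numpy as np
s=sense();print(s['t'],s['tool_pos'],s['ee_rot'],s['opening'])
for n in('top','side'):
    d=get_image(n);cv2.imwrite(f'pics/{n}0.png',d['frame'][:,:,::-1]);np.savez(f'{n}0.npz',**d)
    print(n,d['intrinsics'].round(1).tolist(),d['pose'].round(3).tolist())
E
```

```text
0.0 [ 0.19142995 -0.64658885  0.25494161] [-1.12322702e-03  9.89663855e-01  1.43402153e-01 -1.24409851e-04] 0.08544179436711116
top [[583.6, 0.0, 307.6], [0.0, 583.6, 245.6], [0.0, 0.0, 1.0]] [[-0.029, -0.992, 0.125, 0.32], [-1.0, 0.029, -0.003, 0.007], [-0.001, -0.125, -0.992, 1.454], [0.0, 0.0, 0.0, 1.0]]
side [[473.3, 0.0, 321.0], [0.0, 473.3, 236.5], [0.0, 0.0, 1.0]] [[-0.855, -0.287, 0.433, -0.095], [-0.519, 0.51, -0.686, 0.92], [-0.023, -0.811, -0.585, 0.882], [0.0, 0.0, 0.0, 1.0]]
```

View pics/top0.png

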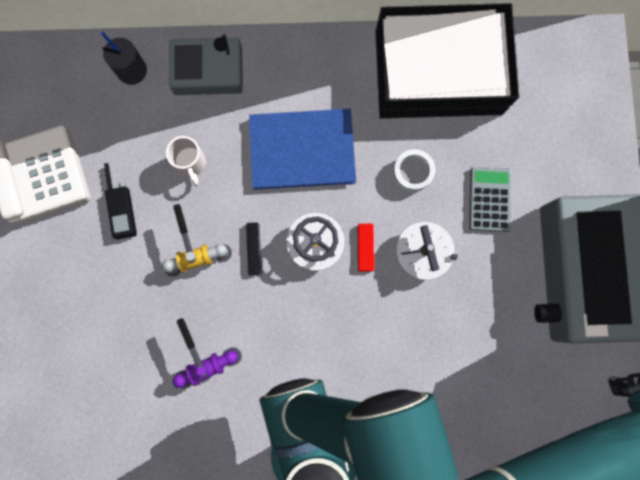

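The top view shows the throttle at about (427,250), with the pointer towards (403,252) and the clip near (453,257). The brass supply valve is at (197,258), its lever towards (180,207). The purple look-alike is below it.

```bash
cat > h.py <<'E'
import numpy as np,cv2
from rig import *
from scipy.spatial.transform import Rotation as R
def ray(d,u,v,z):
    K=d['intrinsics'];T=d['pose']
    r=T[:3,:3]@np.linalg.solve(K,[u,v,1]);o=T[:3,3]
    return (o+r*(z-o[2])/r[2])[:2]
def proj(d,p):
    T=d['pose'];c=T[:3,:3].T@(np.array(p)-T[:3,3]);q=d['intrinsics']@c;return q[:2]/q[2]
E
python3 - <<'E'
from h import *
d=dict(np.load('top0.npz'));f=d['frame'][:,:,::-1]
a=cv2.resize(f[210:290,385:470],None,fx=6,fy=6,interpolation=2)
b=cv2.resize(f[200:280,155:240],None,fx=6,fy=6,interpolation=2)[:, :280]
b=cv2.resize(f[200:280,155:200+40],None,fx=6,fy=6,interpolation=2)
cv2.imwrite('pics/c0.png',np.hstack([a,b]))
hsv=cv2.cvtColor(f.copy(),cv2.COLOR_BGR2HSV)
for u,v,z in[(427,250,.05),(197,258,.08),(427,248,.098),(403,252,.055),(453,257,.06),(180,207,.091)]:print(u,v,z,ray(d,u,v,z).round(3))
E
```

```text
427 250 0.05 [ 0.479 -0.285]
197 258 0.08 [0.472 0.266]
427 248 0.098 [ 0.478 -0.275]
403 252 0.055 [ 0.475 -0.226]
453 257 0.06 [ 0.459 -0.345]
180 207 0.091 [0.594 0.304]
```

View pics/c0.png

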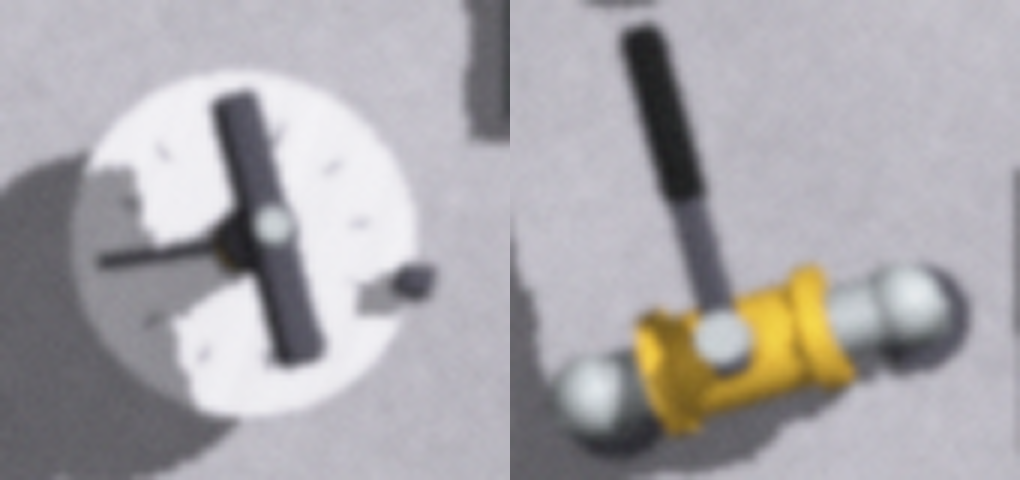

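```bash
python3 - <<'E'
from h import *
d=dict(np.load('top0.npz'))
P={k:ray(d,*v) for k,v in dict(dial=(425.6,250.25,.05),tip=(401.3,253.7,.055),clip=(453,257,.062),b1=(424.2,226,.109),b2=(435,269.5,.109),screw=(430.8,247.5,.113),lax=(190.3,256.3,.098),ltip=(177.3,205.5,.095)).items()}
for k,v in P.items():print(k,v.round(4))
c=P['dial']
g=lambda a,b:(np.hypot(*(b-a)).round(4),np.degrees(np.arctan2(*(b-a)[::-1])).round(1))
print('ptr',g(c,P['tip']),'clip',g(c,P['clip']),'bar',g(P['b2'],P['b1']),(P['b1']+P['b2'])/2,'lever',g(P['lax'],P['ltip']))
s=sense();r=R.from_quat(np.r_[s['ee_rot'][1:],s['ee_rot'][0]]);print(r.as_matrix().round(3))
E
```

```text
dial [ 0.4781 -0.2817]
tip [ 0.4709 -0.2217]
clip [ 0.4586 -0.3441]
b1 [ 0.5285 -0.2694]
b2 [ 0.4261 -0.2889]
screw [ 0.4771 -0.2812]
lax [0.4744 0.2787]
ltip [0.5966 0.3096]
ptr (np.float64(0.0605), np.float64(96.9)) clip (np.float64(0.0653), np.float64(-107.4)) bar (np.float64(0.1042), np.float64(10.8)) [ 0.47729638 -0.27914833] lever (np.float64(0.1262), np.float64(14.2))
[[ 0.959  0.284 -0.   ]
 [ 0.284 -0.959  0.002]
 [ 0.    -0.002 -1.   ]]
```

Call:
drive_tool(rows=[0.7, -0.5, 0, 0, 0, 0, 1, 0.8, -0.57, 0, 0, 0, 0, 1, 0.8, -0.57, 0, 0, 0, 0, 1, 0.8, -0.57, 0, 0, 0, 0, 1, 0.8, -0.57, 0, 0, 0, 0, 1, 0.8, -0.57, 0, 0, 0, 0, 1, 0.8, -0.57, 0, 0, 0, 0, 1, 0.8, -0.57, 0, 0, 0, 0, 1], squeeze=60)

```text
t: 1.1
tool_pos: [0.4782, -0.2798, 0.2559]
ee_rot: [-0.0, 0.99, 0.143, -0.0]
wrist_force: [0.9, -0.7, -0.4]
opening: 0.0855
gripper_force: 0.0
```

Call:
drive_tool(rows=[0, 0, 0, 0, 0, 0.127, 1, 0, 0, 0.5, 0, 0, 0, 1, 0, 0, 0, 0, 0, 0, 1])

```text
t: 1.48
tool_pos: [0.4758, -0.2801, 0.2233]
ee_rot: [-0.002, 0.996, 0.094, -0.002]
wrist_force: [-0.8, 0.4, 0.5]
opening: 0.0857
gripper_force: 0.0
```

```bash
cat >> h.py <<'E'
def tgt(p):
    s=sense();m=R.from_quat(np.r_[s['ee_rot'][1:],s['ee_rot'][0]]).as_matrix()
    print('t',s['t'],'pos',s['tool_pos'].round(4),'yaw_y',np.degrees(np.arctan2(m[1,1],m[0,1])).round(1),'units',(m.T@(np.array(p)-s['tool_pos'])/.06).round(3),'q',np.array(s['qpos']).round(2),'grip',s['opening'],s['gripper_force'],'F',np.array(s['wrist_force']).round(1))
E
python3 - <<'E'
from h import *
tgt([.4775,-.281,.115])
d=get_image('wrist');np.savez('w1.npz',**d);cv2.imwrite('pics/w1.png',d['frame'][:,:,::-1])
E
```

```text
t 1.475 pos [ 0.4758 -0.2801  0.2233] yaw_y -79.2 units [0.033 0.029 1.804] q [-0.58  0.06  1.9   0.    1.19  0.8 ] grip 0.08572400277334231 0.0 F [-0.8  0.4  0.5]
```

View pics/w1.png

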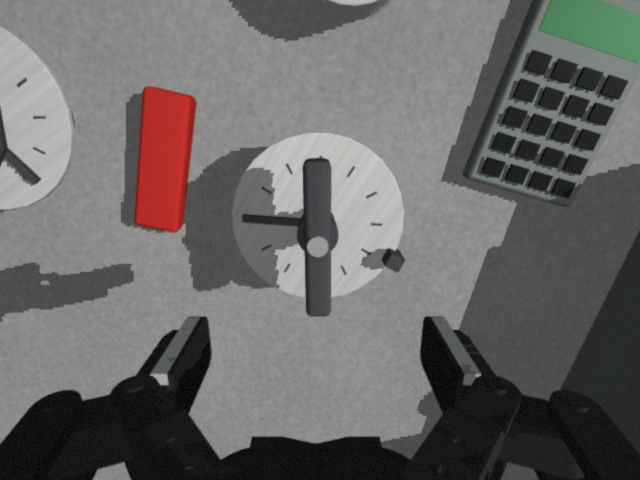

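The wrist view shows the bar upright and centred between the fingers: screw at (317,246), pointer tip at (243,218), clip at (393,260).

```bash
python3 - <<'E'
from h import *
d=dict(np.load('w1.npz'))
c=ray(d,318.5,215,.05);sc=ray(d,317.5,246,.113);t=ray(d,243,218,.055);m=ray(d,394,257,.066);m2=ray(d,393,260,.06);b1=ray(d,316,162,.109);b2=ray(d,317.5,312,.109)
print(c,sc,t,m,m2,b1,b2)
a=lambda p:np.degrees(np.arctan2(*(p-c)[::-1]))
print(a(t),a(m)%360,a(m2)%360,np.hypot(*(t-c)),np.hypot(*(m-c)),np.degrees(np.arctan2(*(b1-b2)[::-1])))
tgt([*((c+sc)/2),.115])
E
```

```text
[ 0.48373938 -0.27967354] [ 0.4791463  -0.27967608] [ 0.47121861 -0.22048797] [ 0.46527173 -0.34446451] [ 0.46055312 -0.34607765] [ 0.53161236 -0.26865714] [ 0.42895358 -0.28932148]
101.94486504051783 254.0906285304721 250.75237286901313 0.06049546794947535 0.06737153240241864 11.381063931307029
t 1.525 pos [ 0.4765 -0.2808  0.2248] yaw_y -79.2 units [8.90e-02 1.00e-03 1.83e+00] q [-0.58  0.06  1.9  -0.    1.19  0.8 ] grip 0.08537601622972386 0.0 F [ 0.5 -0.3 -0.5]
```

Call:
drive_tool(rows=[0.04, 0, 0.8, 0, 0, 0, 1, 0, 0, 0.8, 0, 0, 0, 1, 0, 0, 0.23, 0, 0, 0, 1, 0, 0, 0, 0, 0, 0, -1, 0, 0, 0, 0, 0, 0, -1, 0, 0, 0, 0, 0, 0, -1, 0, 0, 0, 0, 0, 0, -1, 0, 0, 0, 0, 0, 0, -1], squeeze=60)

```text
t: 2.52
tool_pos: [0.4807, -0.2802, 0.1186]
ee_rot: [-0.001, 0.996, 0.094, 0.001]
wrist_force: [-1.7, 5.9, 8.8]
opening: 0.0165
gripper_force: 59.2
```

Call:
drive_tool(rows=[0, 0, -0.05, 0, 0, 0, -1, 0, 0, 0, 0, 0, -0.2, -1, 0, 0, 0, 0, 0, -0.2, -1, 0, 0, 0, 0, 0, -0.2, -1, 0, 0, 0, 0, 0, -0.2, -1, 0, 0, 0, 0, 0, -0.2, -1, 0, 0, 0, 0, 0, 0, -1])

```text
t: 3.4
tool_pos: [0.4799, -0.2789, 0.1188]
ee_rot: [-0.002, 0.884, 0.468, 0.001]
wrist_force: [2.1, 5.9, -3.3]
opening: 0.0165
gripper_force: 60.9
```

```bash
python3 - <<'E'
from h import *
tgt([.479,-.280,.118])
E
```

```text
t 3.4 pos [ 0.4799 -0.2789  0.1188] yaw_y -34.2 units [-0.023 -0.002  0.013] q [-0.57  0.17  1.99  0.    0.99  0.02] grip 0.016461335545723394 60.85519552230835 F [ 2.1  5.9 -3.3]
```

Call:
drive_tool(rows=[0, 0, 0, 0, 0, -0.2, -1, 0, 0, 0, 0, 0, -0.2, -1, 0, 0, 0, 0, 0, -0.2, -1, 0, 0, 0, 0, 0, -0.2, -1, 0, 0, 0, 0, 0, -0.2, -1, 0, 0, 0, 0, 0, -0.2, -1, 0, 0, 0, 0, 0, -0.2, -1, 0, 0, 0, 0, 0, -0.2, -1])

```text
t: 4.4
tool_pos: [0.4777, -0.2789, 0.1186]
ee_rot: [-0.003, 0.438, 0.899, 0.001]
wrist_force: [-5.7, 5.0, 1.3]
opening: 0.0163
gripper_force: 61.5
```

Call:
drive_tool(rows=[0, 0, 0, 0, 0, -0.2, -1, 0, 0, 0, 0, 0, -0.2, -1, 0, 0, 0, 0, 0, -0.2, -1, 0, 0, 0, 0, 0, 0, -1])

```text
t: 4.9
tool_pos: [0.4772, -0.2796, 0.1187]
ee_rot: [-0.003, 0.218, 0.976, 0.001]
wrist_force: [-6.2, 3.8, 2.1]
opening: 0.0165
gripper_force: 61.5
```

```bash
python3 - <<'E'
from h import *
tgt([.479,-.280,.118])
d=get_image('wrist');np.savez('w2.npz',**d);e=get_image('top');np.savez('t2.npz',**e)
b=cv2.resize(e['frame'][210:290,385:470],(510,480),interpolation=2)
a=cv2.resize(d['frame'],(800,600))[:480,100:700]
cv2.imwrite('pics/w2.png',a[:,:,::-1]);cv2.imwrite('pics/t2.png',b[:,:,::-1])
E
```

```text
t 4.9 pos [ 0.4772 -0.2796  0.1187] yaw_y 64.9 units [-0.03   0.007  0.011] q [-0.57  0.17  1.99 -0.    0.99 -1.71] grip 0.01647964407438226 61.51030898094177 F [-6.2  3.8  2.1]
```

View pics/w2.png

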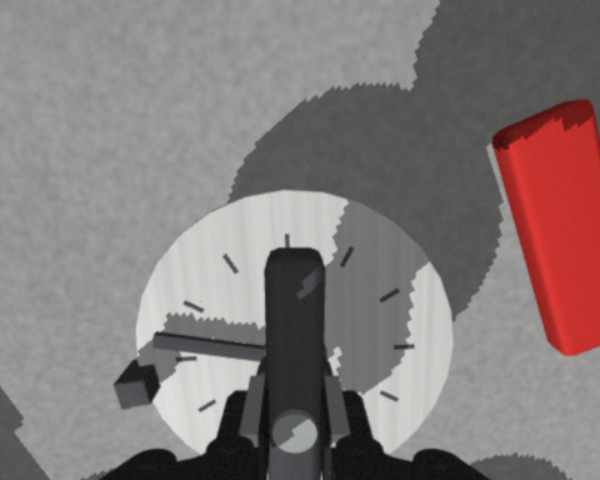

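The wrist view shows the pointer tip at (154,341), a few degrees short of the clip at (137,384).

```bash
python3 - <<'E'
from h import *
d=dict(np.load('w2.npz'))
r=lambda x,y,z:ray(d,(x+100)/1.25,y/1.25,z)
c=np.array([.478,-.280]);C=r(294.5,342,.05);S=r(294,431,.113);print('dial',C,'screw',S)
for n,p in dict(tip=r(154,341,.055),base=r(255,352,.055),clip=r(137,384,.058),topn=r(137,375,.066)).items():
  for q in(c,C):print(n,p,np.hypot(*(p-q)).round(4),np.degrees(np.arctan2(*(p-q)[::-1])%(2*np.pi)).round(1))
E
```

```text
dial [ 0.47486113 -0.27770429] screw [ 0.4779839  -0.27942058]
tip [ 0.44694976 -0.33096784] 0.0597 238.6
tip [ 0.44694976 -0.33096784] 0.0601 242.3
base [ 0.46992038 -0.29420255] 0.0163 240.4
base [ 0.46992038 -0.29420255] 0.0172 253.3
clip [ 0.46053259 -0.34655594] 0.0688 255.3
clip [ 0.46053259 -0.34655594] 0.0703 258.2
topn [ 0.45442139 -0.33984205] 0.0643 248.5
topn [ 0.45442139 -0.33984205] 0.0654 251.8
```

View pics/t2.png

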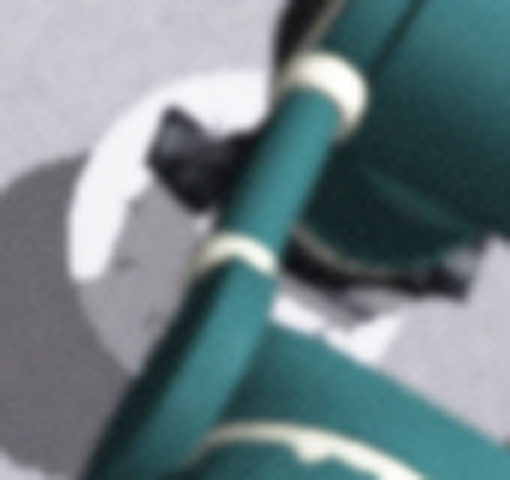

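The arm hides the valve in the top view. The wrist view puts the pointer about 14° short, so I turn 13° more, release, rise and look.

Call:
drive_tool(rows=[0, 0, 0, 0, 0, -0.15, -1, 0, 0, 0, 0, 0, -0.14, -1, 0, 0, 0, 0, 0, 0, -1, 0, 0, 0, 0, 0, 0, -1])

```text
t: 5.5
tool_pos: [0.4771, -0.28, 0.1187]
ee_rot: [-0.003, 0.106, 0.994, 0.001]
wrist_force: [-6.4, 2.5, 0.6]
opening: 0.0166
gripper_force: 61.5
```

Call:
drive_tool(rows=[0, 0, 0, 0, 0, 0, 1, 0, 0, 0, 0, 0, 0, 1, 0, 0, 0, 0, 0, 0, 1, 0, 0, -0.5, 0, 0, 0, 1, 0, 0, -0.8, 0, 0, 0, 1, 0, 0, -0.7, 0, 0, 0, 1, 0, 0, 0, 0, 0, 0, 1])

```text
t: 6.38
tool_pos: [0.4827, -0.2829, 0.2449]
ee_rot: [0.004, 0.106, 0.994, -0.002]
wrist_force: [0.5, -0.5, -0.2]
opening: 0.0857
gripper_force: 0.0
```

```bash
python3 - <<'E'
from h import *
tgt([.479,-.280,.118])
d=get_image('wrist');np.savez('w3.npz',**d)
cv2.imwrite('pics/w3.png',cv2.resize(d['frame'][100:340,160:480],(800,600))[:,:,::-1])
E
```

```text
t 6.375 pos [ 0.4827 -0.2829  0.2449] yaw_y 77.8 units [0.09  0.042 2.114] q [-0.57  0.05  1.87 -0.    1.21 -1.93] grip 0.08566330319694544 0.0 F [ 0.5 -0.5 -0.2]
```

View pics/w3.png

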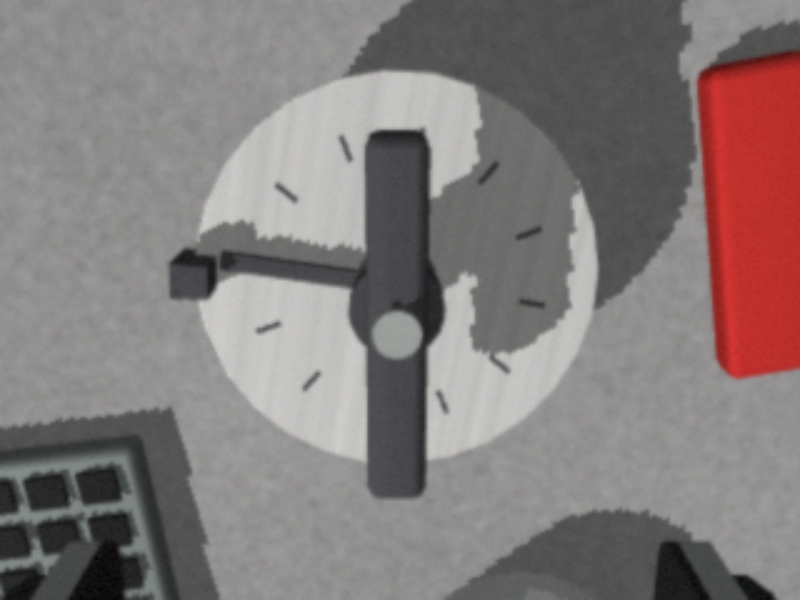

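The pointer tip at (222,260) now stands close beside the clip, whose top face is at (192,281) and base edge near y 250. I check the residual numerically.

```bash
python3 - <<'E'
from h import *
d=dict(np.load('w3.npz'))
r=lambda x,y,z:ray(d,x/2.5+160,y/2.5+100,z)
C=r(398,265,.05);S=r(397,335,.113);print('dial',C,'screw',S)
P=dict(tip=r(222,261,.056),pb=r(350,277,.056),cliptop=r(192,280,.066),clipInTopEdge=r(214,277,.066))
P2=[r(*p,.066) for p in[(170,262),(212,262),(213,298),(171,298)]];print('clip size',[np.hypot(*(P2[i]-P2[i-1])).round(4) for i in range(4)])
for n,p in P.items():
  print(n,p,[(np.hypot(*(p-q)).round(4),np.degrees(np.arctan2(*(p-q)[::-1])%(2*np.pi)).round(1)) for q in(C,S,(C+S)/2)])
v=P['tip']-P['pb'];print('ptr dir',np.degrees(np.arctan2(*v[::-1]))%360, np.hypot(*(P['tip']-P['clipInTopEdge'])))
E
```

```text
dial [ 0.47388135 -0.27769137] screw [ 0.47895592 -0.27947444]
clip size [np.float64(0.0122), np.float64(0.0138), np.float64(0.0122), np.float64(0.014)]
tip [ 0.45855062 -0.3354356 ] [(np.float64(0.0597), np.float64(255.1)), (np.float64(0.0596), np.float64(250.0)), (np.float64(0.0596), np.float64(252.6))]
pb [ 0.47312084 -0.2942856 ] [(np.float64(0.0166), np.float64(267.4)), (np.float64(0.0159), np.float64(248.5)), (np.float64(0.016), np.float64(258.1))]
cliptop [ 0.4607595  -0.34452725] [(np.float64(0.0681), np.float64(258.9)), (np.float64(0.0675), np.float64(254.4)), (np.float64(0.0678), np.float64(256.6))]
clipInTopEdge [ 0.46131135 -0.33714599] [(np.float64(0.0608), np.float64(258.1)), (np.float64(0.0603), np.float64(253.0)), (np.float64(0.0605), np.float64(255.5))]
ptr dir 250.50217693230044 0.0032476173672057696
```

Call:
drive_tool(rows=[0.07, 0.9, 0, 0, 0, 0, 1, 0.07, 0.98, 0, 0, 0, 0, 1, 0.07, 0.98, 0, 0, 0, 0, 1, 0.07, 0.98, 0, 0, 0, 0, 1, 0.07, 0.98, 0, 0, 0, 0, 1, 0.07, 0.98, 0, 0, 0, 0, 1, 0.07, 0.98, 0, 0, 0, 0, 1, 0.07, 0.98, 0, 0, 0, 0, 1])

```text
t: 7.42
tool_pos: [0.5444, 0.1827, 0.2375]
ee_rot: [-0.001, 0.106, 0.994, -0.001]
wrist_force: [0.8, -1.5, 1.1]
opening: 0.085
gripper_force: 0.0
```

Call:
drive_tool(rows=[0.07, 0.98, 0, 0, 0, 0.23, 1, 0, 0, 0, 0, 0, 0.23, 1, 0, 0, 0, 0, 0, 0.23, 1, 0, 0, 0, 0, 0, 0.23, 1, 0, 0, 0, 0, 0, 0.23, 1, 0, 0, 0, 0, 0, 0.23, 1, 0, 0, 0, 0, 0, 0.23, 1, 0, 0, 0, 0, 0, 0.23, 1])

```text
t: 8.43
tool_pos: [0.5526, 0.2391, 0.2372]
ee_rot: [-0.001, 0.739, 0.674, -0.002]
wrist_force: [-0.0, 0.3, -0.4]
opening: 0.0853
gripper_force: 0.0
```

Call:
drive_tool(rows=[0, 0, 0, 0, 0, 0.23, 1, 0, 0, 0, 0, 0, 0.23, 1, 0, 0, 0, 0, 0, 0.23, 1, 0, 0, 0, 0, 0, 0.23, 1, 0, 0, 0, 0, 0, 0.23, 1, 0, 0, 0, 0, 0, 0.23, 1, 0, 0, 0, 0, 0, 0.2, 1, 0, 0, 0, 0, 0, 0, 1])

```text
t: 9.43
tool_pos: [0.5527, 0.2391, 0.2375]
ee_rot: [0.0, 0.993, 0.122, -0.001]
wrist_force: [0.2, -0.4, 0.1]
opening: 0.0854
gripper_force: 0.0
```

```bash
python3 - <<'E'
from h import *
tgt([.5665,.302,.118])
e=get_image('top');np.savez('t4.npz',**e);d=get_image('wrist');np.savez('w4.npz',**d)
b=cv2.resize(e['frame'][210:290,385:470],(510,480),interpolation=2)
a=cv2.resize(d['frame'],None,fx=.45,fy=.45)
o=np.zeros((480,800,3),np.uint8);o[:,:510]=b;o[:216,512:800]=a
cv2.imwrite('pics/t4.png',o[:,:,::-1])
E
```

```text
t 9.425 pos [0.5527 0.2391 0.2375] yaw_y -76.0 units [ 0.483 -0.962  1.991] q [0.37 0.14 1.78 0.   1.22 1.69] grip 0.08542694042641434 0.0 F [ 0.2 -0.4  0.1]
```

View pics/t4.png

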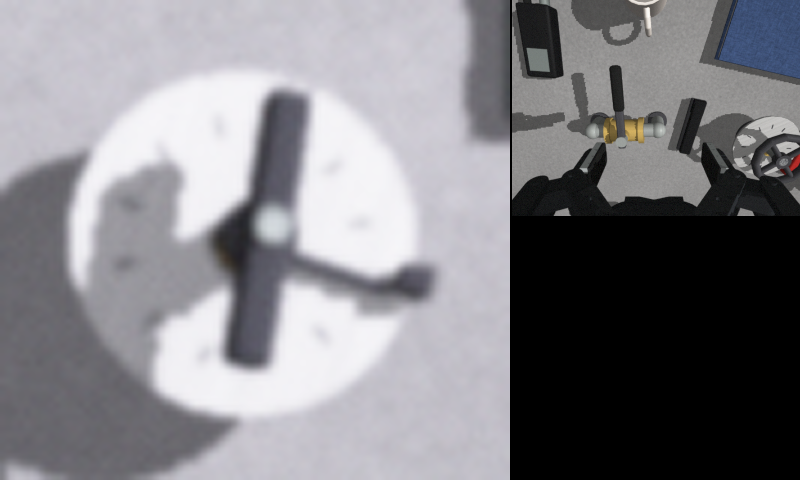

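The pointer runs straight into the clip in the top view (residual about 2–3 mm in both views). The wrist inset shows the lever from (621,142) to (615,66).

```bash
python3 - <<'E'
from h import *
d=dict(np.load('w4.npz'));e=dict(np.load('t4.npz'))
a=ray(d,242,313,.098);t=ray(d,229,147,.097);print(a,t,np.hypot(*(t-a)),np.degrees(np.arctan2(*(t-a)[::-1])))
o=dict(np.load('top0.npz'));p,q=ray(o,170,265.8,.06),ray(o,222.5,250,.06);print('pipe',np.degrees(np.arctan2(*(p-q)[::-1])))
hsv=cv2.cvtColor(d['frame'],cv2.COLOR_RGB2HSV)
E
```

```text
[0.47783702 0.2806627 ] [0.60077961 0.31228641] 0.12694463639734077 14.42510027586688
pipe 105.29404801327723
```

Call:
drive_tool(rows=[0.33, -0.49, 0, 0, 0, 0, 1, 0.34, -0.48, 0, 0, 0, 0, 1, 0, 0, 0.8, 0, 0, 0, 1, 0, 0, 0.8, 0, 0, 0, 1, 0, 0, 0.52, 0, 0, 0, 1, 0, 0, 0, 0, 0, 0, 1], squeeze=30)

```text
t: 10.28
tool_pos: [0.5758, 0.3042, 0.1081]
ee_rot: [0.001, 0.993, 0.122, -0.004]
wrist_force: [-0.7, -0.4, 0.2]
opening: 0.0855
gripper_force: 0.0
```

Call:
drive_tool(rows=[0, 0, 0, 0, 0, 0, -1, 0, 0, 0, 0, 0, 0, -1, 0, 0, 0, 0, 0, 0, -1, 0, 0, 0, 0, 0, 0, -1, 0, 0, 0, 0, 0, 0, -1, 0, 0, 0, 0, 0, 0, -1])

```text
t: 11.02
tool_pos: [0.5791, 0.3069, 0.1139]
ee_rot: [-0.001, 0.993, 0.121, 0.001]
wrist_force: [-2.0, 3.6, 5.1]
opening: 0.0171
gripper_force: 33.3
```

```bash
python3 - <<'E'
from h import *
tgt([.5777,.3054,.11])
E
```

```text
t 11.025 pos [0.5791 0.3069 0.1139] yaw_y -76.0 units [-0.03   0.018  0.065] q [0.45 0.34 1.78 0.   1.02 1.78] grip 0.017103415531110673 33.259538412094116 F [-2.   3.6  5.1]
```

Call:
drive_tool(rows=[-0.015, -0.232, 0, 0, 0, -0.1667, -1, -0.015, -0.232, 0, 0, 0, -0.1667, -1, -0.015, -0.232, 0, 0, 0, -0.1667, -1, -0.015, -0.232, 0, 0, 0, -0.1667, -1, -0.015, -0.232, 0, 0, 0, -0.1667, -1, -0.015, -0.232, 0, 0, 0, -0.1667, -1, 0, 0, 0, 0, 0, 0, -1])

```text
t: 11.9
tool_pos: [0.5297, 0.3715, 0.1139]
ee_rot: [0.0, 0.87, 0.493, -0.0]
wrist_force: [-3.6, -1.7, 8.4]
opening: 0.0172
gripper_force: 33.3
```

```bash
python3 - <<'E'
from h import *
tgt([.476+.106*np.cos(np.radians(59.3)),.2795+.106*np.sin(np.radians(59.3)),.114])
E
```

```text
t 11.9 pos [0.5297 0.3715 0.1139] yaw_y -31.0 units [-0.009  0.013 -0.002] q [ 0.57  0.33  1.8  -0.    1.02  1.11] grip 0.01717331723633624 33.28756034374237 F [-3.6 -1.7  8.4]
```

Call:
drive_tool(rows=[-0.015, -0.232, 0, 0, 0, -0.1667, -1, -0.015, -0.232, 0, 0, 0, -0.1667, -1, -0.015, -0.232, 0, 0, 0, -0.1667, -1, -0.015, -0.232, 0, 0, 0, -0.1667, -1, -0.015, -0.232, 0, 0, 0, -0.1667, -1, -0.015, -0.232, 0, 0, 0, -0.1667, -1, 0, -0.06, 0, 0, 0, -0.04, -1, 0, 0, 0, 0, 0, 0, -1])

```text
t: 12.9
tool_pos: [0.4481, 0.3824, 0.1139]
ee_rot: [0.002, 0.604, 0.797, 0.002]
wrist_force: [4.3, -3.7, 5.8]
opening: 0.017
gripper_force: 33.0
```

```bash
python3 - <<'E'
from h import *
p=sense()['tool_pos'];print(np.degrees(np.arctan2(p[1]-.2795,p[0]-.476)))
tgt([.476+.106*np.cos(np.radians(106)),.2795+.106*np.sin(np.radians(106)),.114])
E
```

```text
105.15177986767742
t 12.9 pos [0.4481 0.3824 0.1139] yaw_y 15.7 units [-0.011 -0.026 -0.002] q [ 0.67  0.23  1.93 -0.    0.98  0.39] grip 0.01701260664133435 32.968695759773254 F [ 4.3 -3.7  5.8]
```

Call:
drive_tool(rows=[0, -0.08, 0, 0, 0, -0.04, -1, 0, 0, 0, 0, 0, 0, -1, 0, -0.08, 0, 0, 0, -0.03, -1, 0, 0, 0, 0, 0, 0, -1])

```text
t: 13.4
tool_pos: [0.4473, 0.3817, 0.1142]
ee_rot: [0.007, 0.582, 0.813, 0.009]
wrist_force: [30.3, 2.3, -14.3]
opening: 0.0173
gripper_force: 41.3
```

```bash
python3 - <<'E'
from h import *
p=sense()['tool_pos'];print(np.degrees(np.arctan2(p[1]-.2795,p[0]-.476)))
tgt(p)
E
```

```text
105.68093191126758
t 13.4 pos [0.4473 0.3817 0.1142] yaw_y 18.9 units [0. 0. 0.] q [ 0.67  0.22  1.94 -0.01  0.96  0.34] grip 0.01732491569625966 41.31028698000591 F [ 30.3   2.3 -14.3]
```

The lever is on its stop: 30 N reaction and it moves no farther. Easing off, releasing and rising.

Call:
drive_tool(rows=[0, 0.06, 0, 0, 0, 0.03, -1, 0, 0, 0, 0, 0, 0, 1, 0, 0, 0, 0, 0, 0, 1, 0, 0, 0, 0, 0, 0, 1, 0, 0, -0.6, 0, 0, 0, 1, 0, 0, -0.8, 0, 0, 0, 1, 0, 0, -0.8, 0, 0, 0, 1, 0, 0, 0, 0, 0, 0, 1])

```text
t: 14.4
tool_pos: [0.4421, 0.3831, 0.2498]
ee_rot: [0.001, 0.591, 0.807, 0.005]
wrist_force: [0.3, 0.5, -0.7]
opening: 0.0855
gripper_force: 0.0
```

```bash
python3 - <<'E'
from h import *
tgt([.447,.382,.2])
d=get_image('wrist');np.savez('w5.npz',**d);e=get_image('top')
o=np.zeros((480,800,3),np.uint8);o[:,:640]=d['frame'];o[:160,630:800]=cv2.resize(e['frame'][210:290,385:470],(170,160),interpolation=2)
cv2.imwrite('pics/w5.png',o[:,:,::-1])
E
```

```text
t 14.4 pos [0.4421 0.3831 0.2498] yaw_y 17.6 units [-0.045  0.066  0.831] q [0.67 0.09 1.82 0.   1.22 0.36] grip 0.08549831599994856 0.0 F [ 0.3  0.5 -0.7]
```

View pics/w5.png

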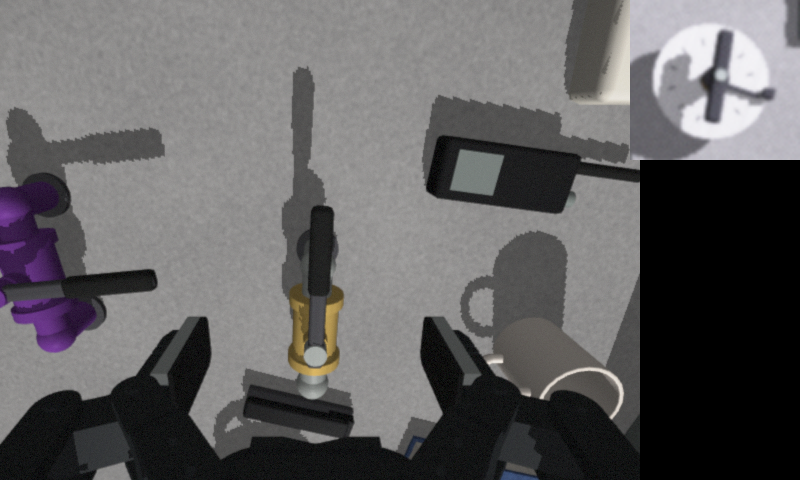

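The lever at (316,356)→(321,210) lies in line with the brass body, and the throttle pointer is still at the clip. I check the angle and hand in.

```bash
python3 - <<'E'
from h import *
d=dict(np.load('w5.npz'));a=ray(d,316,356,.1);t=ray(d,321.5,208,.098);print(a,t,np.degrees(np.arctan2(*(t-a)[::-1])))
s=sense();print(s['t'],s['wrist_force']);print(finish_job())
E
```

```text
[0.47638684 0.28097712] [0.44156645 0.40466201] 105.7232377164183
14.5 [-0.68735244 -0.47367364 -0.35044469]
the job is handed in; nothing more can be done
None
```

I handed the job in at 14.5 s. The throttle pointer measured about 2–3 mm from the marker clip, inside the 6 mm limit, and the supply lever was turned to its stop in line with the pipe and let go. I touched nothing else; the hand-in gave no verdict.

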